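# Set out the paints for two model parts

### The arm

A 6-joint arm with a two-finger parallel gripper is mounted at the origin on a cart in front of the work surface, level with it; the furniture and walls round the work are solid. World frame = base frame: x ahead of the robot, y to its left, z up, the work surface at z = 0. Lengths are in m, angles in rad, forces in N, time in s.
With the tool pointing down it reaches from about 0.275 to 0.725 m from the base axis. Payload 15.9 kg.
Tool frame: the origin (TCP) lies at the very end of the fingers, on their centre line; the grasp point (between the pads) lies manip.pinch_z behind it (manip.pinch_z is the distance from the TCP to the grasp point, in m); z points along the fingers, y is the direction in which the jaws open and shut (so a half turn about z gives the same grasp; the last joint's range is limited). The gripper opens to 85 mm and grips with 20 to 120 N. Pads are 22 mm wide; open, the fingers measure 114 mm over their backs; the gripper's body (76 mm by 85 mm) begins 54 mm behind the grasp point. The pads swing forward as they close: fully open they stand 13 mm farther back than shut.
Start: joints at [1.323, 0.213, -0.034, 1.323, 0, 1.571], TCP at [0.123, 0.485, 0.231] pointing down, gripper open.
Joint ranges: [-2.98, 2.98], [-0.74, 1.72], [-1.14, 1.35], [-2.1, 2.04], [-1.57, 1.44], [-3.14, 3.14]. Speed limits (rad/s): [1.89, 1.89, 2.39, 2.57, 3.14, 3.14].

### API

Orientations are given as [roll, pitch, yaw] about the fixed x, y, z axes, in that order (R = Rz(yaw) Ry(pitch) Rx(roll)).
In Python, from workcell import manip gives the robot as it stands.
- The arm moves only by the tool jog_arm, never from a script. Its argument "series" is a list that holds one entry, the list of rows, each a list of 7 numbers: the finger opening in mm, from 0 to 85.4, then the shift along the tool's x, y, z in mm, then the turn, a rotation vector about the tool's x, y, z in degrees. In form: [[[jaw, x, y, z, rx, ry, rz], ...]]. A call has 1 to 10 rows; each row shifts and turns the commanded pose from where the row before left it, along the tool's axes as they then stand; what a row does not reach is not made up. A row lasts 1/12 s, in which the tool goes at most 41.7 mm and 7.16 degrees, less where a joint would pass 70% of its speed; a pose out of reach is approached as far as the arm can. A call with a gripper value outside its range is refused whole. The fingers move at their own pace and stop on an object; "force" is the grip in N (left out, the last holds). Time passes only in rows, so rows that do not move let the fingers close. It gives the time, the measured TCP pose, the force and the opening at its end, in the units of the state.
- manip.observe(): the state, without advancing time (a new reading comes with each control period).
- manip.capture(name): name is "scene" or "side" or "wrist"; returns a dict with "pixels" (420x560x3 uint8, blue, green, red), "vertical_fov" (degrees; the focal length in pixels is half the picture's height over the tangent of half this angle, whatever the lens; pixels are square), "cx", "cy" (the principal point, pixels), "k1" (the pictures are not rectified: a ray, as slopes to the right and down, at radius r is drawn at 1 + k1 r^2 times it, then the intrinsics apply), "world_from_camera" (4x4, takes a point from camera to world coordinates). Camera axes: x right, y down, z forward; pixel columns grow to the right and rows downward; lengths in m; the calibration is good to about 2 mm. A picture is of the moment at which its call begins. There is no depth.
- manip.hand_in(): hands the job in, once; it reports no verdict.
The state is a dict: "clock": time; "joint_pos": joint angles; "qd": joint speeds; "joint_efforts": joint torques, N m; "position": TCP position; "orientation": TCP orientation; "wrist_force": force on the tool from outside, world axes, zero at the start; "torque": the same for the moment, N m; "finger_gap": finger opening in m.
Only numpy, scipy, OpenCV 4.12 (cv2) and the standard library are available. Lean on these libraries where they do the work, as an engineer would, in place of code of your own. Each camera call takes 0.05 s, during which the arm holds its last target.

### The job

Get the painting board ready: stand the red paint pot inside the ring in front of the olive part with the white plate, the white paint pot inside the ring in front of the other olive part, and the green-capped bottle inside the ring between the two parts. Then stack the black-capped pot squarely on top of the white pot. Everything ends upright and let go, with the two parts and the olive spray can left where they were.

Things in the scene. Friction and masses are not known exactly. Their poses are not given: they have to be found in the camera images.
- board: fixed flat plywood board, 220 (x) x 280 (y) x 8 mm, lying on the table. Origin at the centre of its underside, z up; its top is at z = 8 mm; +x points away from the robot, +y to the left (turned up to 0.4 rad). Three flat, pale discs with a dark blue rim (the rings; 56 mm inside, 62 mm outside) are painted on it, centred in its frame at (x, y) = (-60, 90), (-60, -90) mm, each in front of (on the robot's side of) one of the two parts, and (50, 0) mm, between the two parts
- cabin_part: olive cabin moulding with a white plate on top, 62 mm long, 20 wide, 18 high, loose, lying on the board with its length (its own y axis) along the board's x; origin at the centre of its underside, at about (45, 90) or (45, -90) mm in the board's frame: the side differs from start to start
- strut: plain olive bracket without white, 92 mm long, 39 wide, 22 high, loose, lying on the board with its length (its own y axis) along the board's x, on the other side from the cabin moulding; origin at the centre of its underside
- red_pot: small closed paint pot with red cap, upright cylinder 33 mm in diameter, 34 mm high, the cap being the top 11 mm and as wide as the body; origin at the centre of its underside, z up. About 45 g, stands on the table
- white_pot: closed paint pot with white cap, upright cylinder 38 mm in diameter, 42 mm high with a flat top, the cap being the top 13 mm and as wide as the body; origin at the centre of its underside, z up. About 45 g, stands on the table
- black_pot: small closed paint pot with black cap and a blue band, upright cylinder 33 mm in diameter, 34 mm high, the cap being the top 11 mm and as wide as the body; origin at the centre of its underside, z up. About 45 g, stands on the table
- bottle: white bottle with a green cap, 68 mm high: square body 38 x 39 mm up to 48 mm (sides along its own x and y), above it the round cap, 26 mm in diameter, from 47 to 68 mm, fixed to the body; origin at the centre of its underside, z up. About 60 g, stands on the table; how it is turned about the vertical at the end does not matter
- spray_can: bystander: upright olive spray can, 43 mm in diameter, 121 mm high, loose, on the table behind and to the left of the work; origin at the centre of its underside
There are look-alikes about, which are no part of the job. Of the things like the red_pot, leave any that is orange; of the rest the smaller one is meant.

How it is judged:
At the end, for the whole second after the job is handed in: Each within 12 mm of its ring centre (per board axis), on the board: red pot before the cabin part, white pot before the bracket, bottle between. Black pot on white pot, axes within 10 mm. All upright (0.15 rad), at rest; parts and spray can moved under 15 mm, can upright (((y of cabin_part in the frame of board above 0 m and x of red_pot in the frame of board between -0.072 and -0.048 m and y of red_pot in the frame of board between 0.078 and 0.102 m and z of red_pot in the frame of board between 0.004 and 0.012 m and x of white_pot in the frame of board between -0.072 and -0.048 m and y of white_pot in the frame of board between -0.102 and -0.078 m and z of white_pot in the frame of board between 0.004 and 0.012 m) or (y of cabin_part in the frame of board below 0 m and x of red_pot in the frame of board between -0.072 and -0.048 m and y of red_pot in the frame of board between -0.102 and -0.078 m and z of red_pot in the frame of board between 0.004 and 0.012 m and x of white_pot in the frame of board between -0.072 and -0.048 m and y of white_pot in the frame of board between 0.078 and 0.102 m and z of white_pot in the frame of board between 0.004 and 0.012 m)) and x of bottle in the frame of board between 0.038 and 0.062 m and y of bottle in the frame of board between -0.012 and 0.012 m and z of bottle in the frame of board between 0.004 and 0.012 m and horizontal distance between black_pot and white_pot below 0.01 m and z of black_pot in the frame of white_pot between 0.038 and 0.046 m and angle between each of red_pot, white_pot, black_pot, bottle, spray_can's own z axis and vertical below 0.15 rad and linear speed of each of red_pot, white_pot, black_pot, bottle below 0.02 m/s and angular speed of each of red_pot, white_pot, black_pot, bottle below 0.2 rad/s and distance of each of cabin_part, strut, spray_can from where it was at the start of the episode below 0.015 m); the robot touches nothing.
It fails at once if a part on the board or the spray can is pushed more than 15 mm or the can tipped (distance of any of cabin_part, strut, spray_can from where it was at the start of the episode above 0.015 m or angle between spray_can's own z axis and vertical above 0.15 rad).
It also fails if it takes over 125 s, if anything falls off the work surface, if the arm or the gripper's body presses on something with over 40 N, if the wrist force passes 120 N, or if a joint passes its speed limit or range.

## Working session

There is one attempt and no reset: what is moved stays moved. The work goes in short steps, Python scripts to look and compute and a tool call to move; the robot and the scene stay as the last step left them, time stands still between calls to the robot, and variables do not carry over. Pictures are saved under pics/ and viewed, and the job is handed in when it is done.

Besides the shell and the picture viewer there is one more tool, called after "Emit:" by a JSON object that holds its "name" and its "arguments". jog_arm: Moves the arm, as the interface text tells. Its arguments: {"type":"object","properties":{"series":{"type":"array","items":{"type":"array","items":{"type":"array","items":{"type":"number"}}}},"force":{"type":"number"}},"required":["series"]}

```bash
ls; mkdir -p pics; cat > h.py <<'E'
import numpy as np, cv2
from workcell import manip
def cap(n,f=None):
    c=manip.capture(n)
    if f: cv2.imwrite('pics/'+f,c['pixels'])
    return c
def K(c):
    f=210/np.tan(np.radians(c['vertical_fov'])/2); return f
def ray(c,u,v):
    f=K(c); d=np.array([(u-c['cx'])/f,(v-c['cy'])/f]); s=d.copy()
    for _ in range(30): s=d/(1+c['k1']*(s@s))
    T=np.array(c['world_from_camera']); r=T[:3,:3]@np.array([s[0],s[1],1]); return T[:3,3],r
def onz(c,u,v,z):
    o,r=ray(c,u,v); return o+r*(z-o[2])/r[2]
def proj(c,p):
    T=np.array(c['world_from_camera']); q=T[:3,:3].T@(np.array(p)-T[:3,3]); s=q[:2]/q[2]; s=s*(1+c['k1']*(s@s)); return K(c)*s+np.array([c['cx'],c['cy']])
E
python3 - <<'E'
from h import *
for n in ['scene','side','wrist']:
    c=cap(n,n+'0.png'); print(n,c['vertical_fov'],c['cx'],c['cy'],c['k1']); print(np.round(c['world_from_camera'],3))
print(manip.observe(), manip.pinch_z)
E
```

```text
pics
scene 42.98881110957672 275.51249009160324 212.8138384550369 -0.20429816824683752
[[ 0.699 -0.46   0.548 -0.199]
 [-0.715 -0.439  0.544 -0.724]
 [-0.01  -0.772 -0.635  0.906]
 [ 0.     0.     0.     1.   ]]
side 55.061079707355056 278.1668890103108 206.872024854314 -0.03289196310678505
[[-0.909 -0.188  0.371  0.22 ]
 [-0.416  0.435 -0.799  0.711]
 [-0.011 -0.88  -0.474  0.465]
 [ 0.     0.     0.     1.   ]]
wrist 59.40860120495734 280.96445254241155 207.6328577362623 -0.07254856113742103
[[ 0.245  0.93   0.272  0.054]
 [ 0.969 -0.235 -0.069  0.503]
 [-0.     0.281 -0.96   0.374]
 [ 0.     0.     0.     1.   ]]
{'clock': 0.15, 'joint_pos': array([ 1.32301663e+00,  2.13266922e-01, -3.48348272e-02,  1.32350632e+00,
       -1.50958824e-05,  1.57081613e+00]), 'qd': array([-0.0012998 , -0.00023415,  0.00030086,  0.00103651,  0.00053298,
        0.00025531]), 'joint_efforts': array([-1.42962439e-03, -6.86401320e+01,  4.87250304e+01,  1.30588200e-02,
       -9.33371916e-05, -1.20486013e-05]), 'position': array([0.12257329, 0.48450172, 0.23094975]), 'orientation': array([-3.14078091e+00,  1.51119545e-05,  2.89379316e+00]), 'wrist_force': array([-0.22805451, -0.69788696, -0.19923259]), 'torque': array([0.01120309, 0.00366996, 0.02475726]), 'finger_gap': 0.08518182040220844} 0.0187
```

View pics/scene0.png

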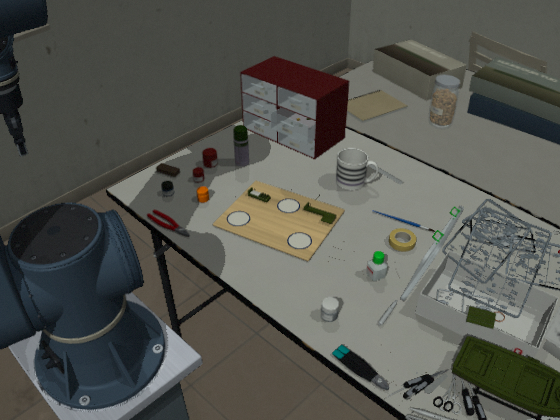

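View pics/side0.png

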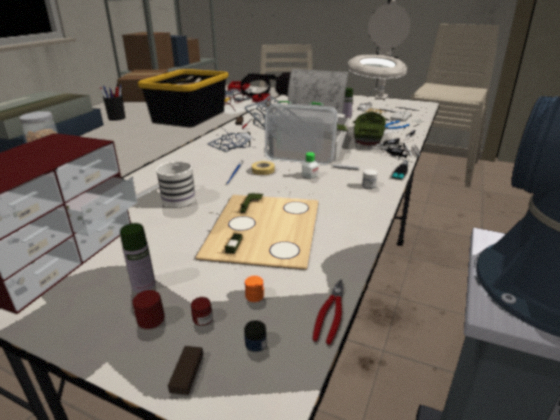

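View pics/wrist0.png

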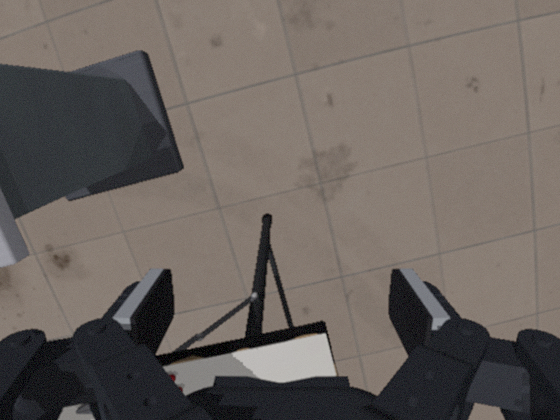

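The scene view shows these candidates:
- **Red pot:** big dark-red pot (209,157), smaller red pot (198,175) and orange pot (203,194). The smaller red one is meant.
- **Black pot:** (167,188). The brown block at (167,169) is not a pot.
- **White pot:** (329,309). The striped mug at (352,170) is not it.
- **Green-capped bottle:** (377,265). The spray can at (241,145) also has a green cap.

Next I'll take close crops.

```bash
python3 - <<'E'
import cv2,numpy as np
s=cv2.imread('pics/scene0.png'); d=cv2.imread('pics/side0.png')
def cr(i,x,y,w,h,k): return cv2.resize(i[y:y+h,x:x+w],None,fx=k,fy=k,interpolation=cv2.INTER_CUBIC)
a=cr(s,140,110,220,150,3.6); cv2.imwrite('pics/c1.png',a)
a=cr(d,120,190,220,160,3.6); cv2.imwrite('pics/c2.png',a)
a=cr(s,300,235,110,100,4); b=cr(d,280,140,110,100,4)
cv2.imwrite('pics/c3.png',np.hstack([cr(s,300,235,100,100,4),cr(d,280,120,100,100,4)]))
E
```

```text
(no output)
```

View pics/c1.png

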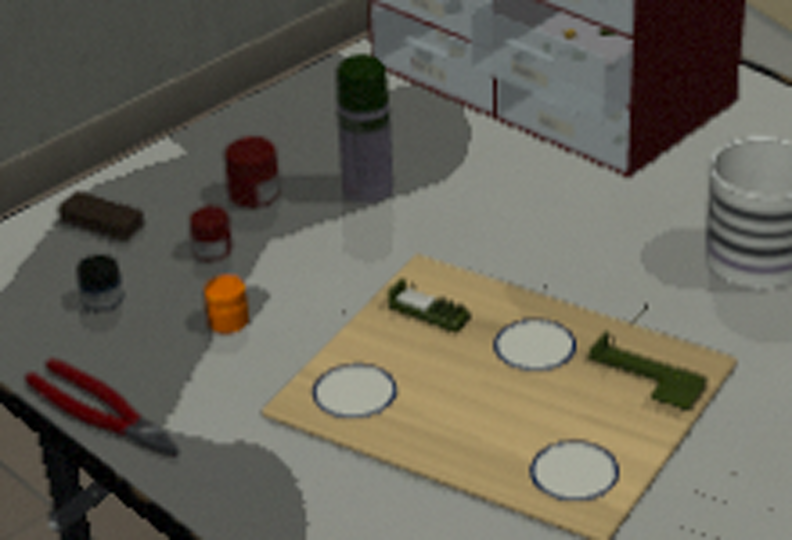

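View pics/c2.png

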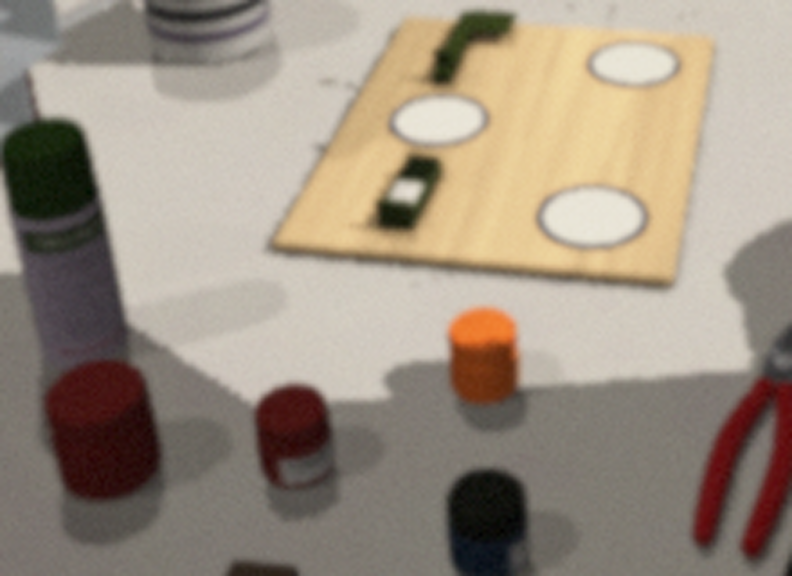

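View pics/c3.png

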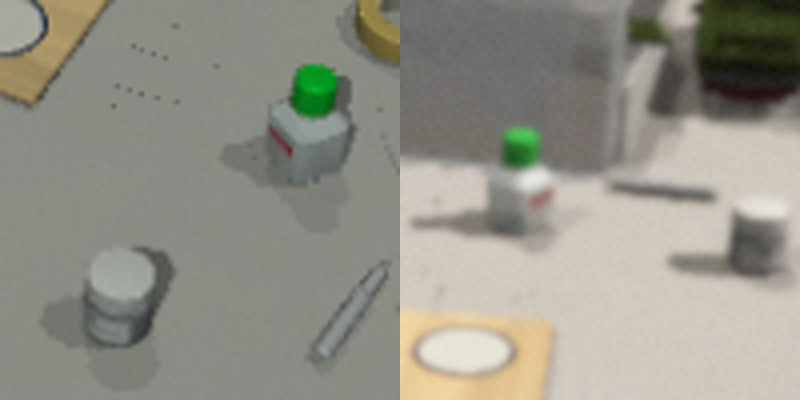

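```bash
cat > m.py <<'E'
from h import *
def blob(img,box,f):
    x,y,w,h=box; s=img[y:y+h,x:x+w]; hsv=cv2.cvtColor(s,cv2.COLOR_BGR2HSV).astype(int)
    m=f(hsv[...,0],hsv[...,1],hsv[...,2]).astype(np.uint8)
    n,l,st,ce=cv2.connectedComponentsWithStats(m)
    i=1+np.argmax(st[1:,4]); b=st[i]
    # bbox centre + centroid
    return ce[i]+[x,y], (b[0]+x,b[1]+y,b[2],b[3],b[4])
red=lambda H,S,V:((H<8)|(H>172))&(S>120)&(V>40)
grn=lambda H,S,V:(H>45)&(H<75)&(S>150)&(V>60)
E
python3 - <<'E'
from m import *
s=cap('scene');d=cap('side')
S=s['pixels'];D=d['pixels']
def both(n,bs,bd,f,z):
    out=[]
    for c,b in((s,bs),(d,bd)):
        ce,bb=blob(c['pixels'],b,f); out.append(ce); print(n,np.round(ce,1),bb,np.round(onz(c,*ce,z)*1000,1))
both('red',(188,160,24,24),(185,290,35,40),red,.0285)
both('bigred',(195,140,30,35),(125,280,45,55),red,.03)
both('green',(365,245,24,24),(295,145,30,25),grn,.0575)
both('orange',(190,180,24,26),(235,270,35,40),lambda H,S,V:(H<16)&(S>150)&(V>120),.017)
both('black',(155,172,28,30),(235,310,40,45),lambda H,S,V:(V<35),.0285)
for n,c,b in(('s',S,(160,180,14,18)),('d',D,(250,320,12,30))):
    x,y,w,h=b; print(n); print(cv2.cvtColor(c[y:y+h,x+w//2:x+w//2+1],cv2.COLOR_BGR2HSV)[:,0].tolist())
print([S[y,198].tolist() for y in range(166,184)]); print([S[y,329].tolist() for y in range(294,326,1)])
print([D[y,370].tolist() for y in range(165,192,1)])
# rings
for n,c in(('scene',s),('side',d)):
    g=cv2.cvtColor(c['pixels'],cv2.COLOR_BGR2HSV)
    if n=='scene': box=(210,170,140,95)
    else: box=(195,190,135,82)
    x,y,w,h=box; sub=g[y:y+h,x:x+w].astype(int)
    m=((sub[...,1]<45)&(sub[...,2]>110)).astype(np.uint8)
    k,l,st,ce=cv2.connectedComponentsWithStats(m)
    for i in range(1,k):
        if 60<st[i,4]<600: print(n,ce[i]+[x,y],st[i],np.round(onz(c,*(ce[i]+[x,y]),.008)*1000,1))
E
```

```text
red [198.3 171.2] (np.int32(193), np.int32(167), np.int32(11), np.int32(10), np.int32(65)) [540.1 321.3  28.5]
red [200.2 308. ] (np.int32(192), np.int32(298), np.int32(19), np.int32(25), np.int32(322)) [535.  328.4  28.5]
bigred [209.8 153.1] (np.int32(203), np.int32(148), np.int32(14), np.int32(13), np.int32(111)) [623.6 368.4  30. ]
bigred [146.5 308.3] (np.int32(133), np.int32(290), np.int32(28), np.int32(39), np.int32(796)) [610.4 365.   30. ]
green [378.2 257.2] (np.int32(373), np.int32(251), np.int32(11), np.int32(13), np.int32(118)) [ 581.3 -279.    57.5]
green [309.7 156.5] (np.int32(307), np.int32(153), np.int32(7), np.int32(8), np.int32(45)) [ 581.2 -278.1   57.5]
orange [202.  193.1] (np.int32(197), np.int32(186), np.int32(11), np.int32(16), np.int32(112)) [489.6 244.6  17. ]
orange [253.7 282. ] (np.int32(245), np.int32(276), np.int32(18), np.int32(14), np.int32(179)) [494.9 225.2  17. ]
black [166.8 185.7] (np.int32(162), np.int32(181), np.int32(11), np.int32(10), np.int32(95)) [434.2 331.1  28.5]
black [254.5 334.8] (np.int32(245), np.int32(321), np.int32(21), np.int32
[... 1714 characters left out ...]
 138], [105, 112, 117], [96, 101, 102], [94, 97, 100], [89, 93, 94], [83, 83, 86], [82, 84, 87], [81, 83, 87], [82, 86, 89], [89, 92, 97], [97, 99, 101], [94, 97, 100], [90, 94, 96], [89, 93, 96], [121, 125, 133], [145, 156, 162], [163, 173, 180]]
scene [288.15068493 205.28310502] [ 68  29  21  14 219] [622.7  42.8   8. ]
scene [237.93103448 218.11206897] [ 18  41  21  15 232] [492.5 101.3   8. ]
scene [299.21978022 240.15750916] [ 78  63  23  15 273] [540.3 -72.7   8. ]
side [295.59030837 207.39207048] [ 89  12  24  12 227] [538.5 -72.6   8. ]
side [241.45487365 223.01083032] [ 34  27  26  13 277] [621.3  43.1   8. ]
side [284.14285714 249.85204082] [ 75  52  29  17 392] [491.5 101.4   8. ]
```

Scene and side agree on the rings to within 2 mm. Checks against the given sizes:
- **Outer rings:** they lie 180 mm apart, as they should.
- **Board yaw:** about 0.266 rad.
- **Parts:** the white plate is on the left part (+y). So red goes to the ring at (492,101), white to (539.5,-73) and the bottle to (622,43).

Now I'll work out the move to the red pot, whose whole outlines give about (538,324).

```bash
cat >> h.py <<'E'
def go(x,y,z,yaw=None):
    o=manip.observe(); p=o['position']*1000
    from scipy.spatial.transform import Rotation as R
    Rm=R.from_euler('xyz',o['orientation']).as_matrix()
    d=Rm.T@(np.array([x,y,z])-p)
    print('clock',round(o['clock'],2),'pos',np.round(p,1),'rpy',np.round(np.degrees(o['orientation']),1),'q',np.round(o['joint_pos'],2),'gap',round(o['finger_gap']*1000,1))
    print('tool shift',np.round(d,1),end=' ')
    if yaw is not None:
        a=(o['orientation'][2]-yaw+np.pi)%(2*np.pi)-np.pi; print('rz deg',np.round(np.degrees(a),1), end='')
        Q=R.from_euler('xyz',[np.pi,0,yaw]).as_matrix(); print(' shift if turned first',np.round(Q.T@(np.array([x,y,z])-p),1))
    print()
E
python3 - <<'E'
from h import *
s=cap('scene');d=cap('side')
print(onz(s,198.6,175.1,.017),onz(d,201.8,311.1,.017))
go(538,324,150)
E
```

```text
[0.53779694 0.31873887 0.017     ] [0.53680546 0.32331201 0.017     ]
clock 0.35 pos [122.6 484.7 231.2] rpy [-180.    -0.   165.8] q [ 1.32  0.21 -0.03  1.32  0.    1.57] gap 85.3
tool shift [-442.1  -53.9   81.2]
```

Emit:
{"name": "jog_arm", "arguments": {"series": [[[75, -37, -4.5, 0, 0, 0, 0], [75, -37, -4.5, 0, 0, 0, 0], [75, -37, -4.5, 0, 0, 0, 0], [75, -37, -4.5, 0, 0, 0, 0], [75, -37, -4.5, 0, 0, 0, 0], [75, -37, -4.5, 0, 0, 0, 0], [75, -37, -4.5, 0, 0, 0, 0], [75, -37, -4.5, 0, 0, 0, 0], [75, -37, -4.5, 0, 0, 0, 0], [75, -37, -4.5, 0, 0, 0, 0]]], "force": 40}}

```text
clock: 1.18
position: [0.4719, 0.3493, 0.2313]
orientation: [3.141, 0.0, 2.894]
wrist_force: [-1.2, 0.3, -0.5]
finger_gap: 0.0751
```

Emit:
{"name": "jog_arm", "arguments": {"series": [[[75, -37, -4.5, 8, 0, 0, 0], [75, -35, -4.5, 8, 0, 0, 0], [70, 0, 0, 0, 0, 0, 7]]]}}

```text
clock: 1.43
position: [0.542, 0.3207, 0.2125]
orientation: [-3.139, -0.0, 2.773]
wrist_force: [-0.0, 0.2, -0.9]
finger_gap: 0.0697
```

```bash
python3 - <<'E'
from h import *
go(537.5,321,150)
cap('wrist','w1.png')
E
```

```text
clock 1.43 pos [542.  320.7 212.5] rpy [-179.9   -0.   158.9] q [ 0.53  0.5   0.32  1.4  -0.    0.9 ] gap 69.7
tool shift [ 4.3 -1.2 62.5]
```

View pics/w1.png

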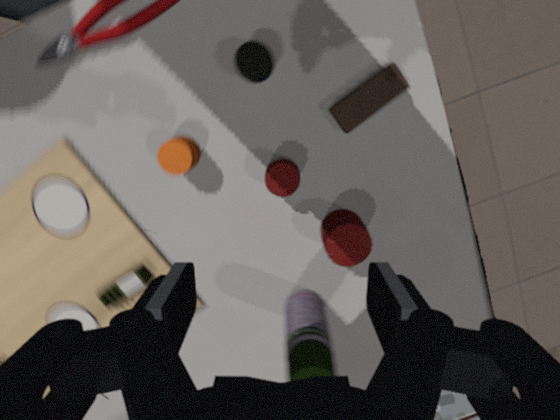

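The wrist view shows the small red pot (283,178), the big red one (347,237), orange (179,156), black (253,61) and the spray can (310,340). Next I'll measure them all from here.

```bash
python3 - <<'E'
from m import *
c=cap('wrist')
g=lambda n,b,f,z:(lambda r:print(n,np.round(r[0],1),r[1],np.round(onz(c,*r[0],z)*1000,1)))(blob(c['pixels'],b,f))
g('red top',(258,150,50,50),red,.03)
g('big',(315,200,65,75),red,.04)
g('black',(230,35,50,55),lambda H,S,V:V<40,.0285)
print('can top',onz(c,309,350,.121)*1000,onz(c,307,300,.06)*1000)
print('proj TCP',proj(c,[.542,.3207,.2125]),proj(c,[.5375,.321,.0]),proj(c,[.5375,.321,.034]))
E
```

```text
red top [281.6 181. ] (np.int32(265), np.int32(162), np.int32(34), np.int32(37), np.int32(922)) [539.2 323.5  30. ]
big [348.6 243.4] (np.int32(323), np.int32(221), np.int32(50), np.int32(45), np.int32(1616)) [615.1 359.6  40. ]
black [249.   65.9] (np.int32(230), np.int32(46), np.int32(39), np.int32(41), np.int32(1191)) [437.  335.4  28.5]
can top [650.44924997 300.77161375 121.        ] [644.27687337 305.74200628  60.        ]
proj TCP [278.13381464 277.77828707] [278.56864306 174.03648683] [278.27881398 181.31410936]
```

Emit:
{"name": "jog_arm", "arguments": {"series": [[[70, 0, 0, 6, 0, 0, -6.5], [70, 0, 0, 6, 0, 0, -6.5], [70, 0, 0, 6, 0, 0, -6.5], [70, 0, 0, 6, 0, 0, -6.5], [70, 0, 0, 6, 0, 0, -6.5], [65, 0, 0, 6, 0, 0, -6.5], [65, 0, 0, 6, 0, 0, -6.5], [65, 0, 0, 6, 0, 0, -6.5], [65, 0, 0, 6, 0, 0, 0]]]}}

```text
clock: 2.28
position: [0.5371, 0.3247, 0.1616]
orientation: [3.141, 0.001, -2.594]
wrist_force: [0.1, -0.8, 0.3]
finger_gap: 0.0648
```

```bash
python3 - <<'E'
from m import *
go(538.5,322.5,4)
c=cap('wrist','w2.png')
r=blob(c['pixels'],(200,80,160,200),red); print(r, onz(c,*r[0],.03)*1000)
E
```

```text
clock 2.28 pos [537.1 324.7 161.6] rpy [ 180.     0.  -148.6] q [ 0.54  0.5   0.2   1.27  0.   -0.  ] gap 64.8
tool shift [  0.   -2.7 157.6] 
(array([275.99159664, 196.2841864 ]), (np.int32(257), np.int32(175), np.int32(40), np.int32(42), np.int32(1309))) [539.28939414 322.42271257  30.        ]
```

View pics/w2.png

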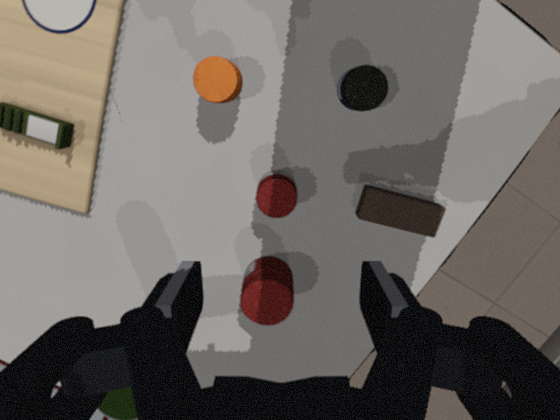

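The jaws now straddle the pot. The nearest neighbour along the jaws is the block at (360,200), about 70 mm off, so I'll descend and grip.

Emit:
{"name": "jog_arm", "arguments": {"series": [[[65, 0, -2.5, 36, 0, 0, 0], [65, 0, 0, 36, 0, 0, 0], [65, 0, 0, 36, 0, 0, 0], [65, 0, 0, 36, 0, 0, 0], [65, 0, 0, 12, 0, 0, 0], [30, 0, 0, 1, 0, 0, 0], [28, 0, 0, 0, 0, 0, 0], [28, 0, 0, 0, 0, 0, 0], [28, 0, 0, 0, 0, 0, 0]]], "force": 30}}

```text
clock: 3.08
position: [0.5402, 0.3226, 0.0063]
orientation: [-3.142, 0.003, -2.604]
wrist_force: [-0.0, -0.2, -0.1]
finger_gap: 0.0326
```

```bash
python3 - <<'E'
from m import *
go(538.5,322.5,4)
print(manip.observe()['wrist_force'])
c=cap('wrist','w3.png')
E
```

```text
clock 3.08 pos [540.2 322.6   6.3] rpy [-180.     0.2 -149.2] q [ 0.54  0.6  -0.05  0.92 -0.    0.  ] gap 32.6
tool shift [1.5 0.8 2.3] 
[-0.0276733  -0.20108491 -0.13192367]
```

View pics/w3.png

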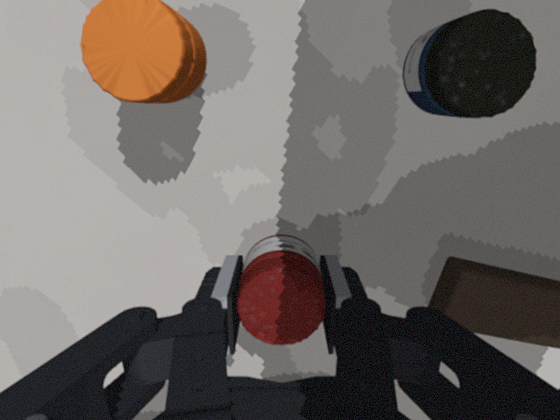

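Red pot is gripped (gap 32.6 mm). The cap sits at (281,298) between the pads.

```bash
python3 - <<'E'
from m import *
c=cap('wrist')
print(onz(c,281,298,.034)*1000)
go(492,101.5,100)
E
```

```text
[536.56485179 321.18695032  34.        ]
clock 3.18 pos [540.1 322.4   5.9] rpy [ 1.800e+02  1.000e-01 -1.492e+02] q [ 0.54  0.6  -0.05  0.92  0.    0.  ] gap 32.3
tool shift [ 154.1 -165.2  -94.5]
```

Emit:
{"name": "jog_arm", "arguments": {"series": [[[28, 0, 0, -30, 0, 0, 0], [28, 0, 0, -35, 0, 0, 0], [28, 25, -26, -29, 0, 0, 0], [28, 28, -30, 0, 0, 0, 0], [28, 28, -30, 0, 0, 0, 0], [28, 28, -30, 0, 0, 0, 0], [28, 25, -30, 0, 0, 0, 0], [28, 18, -19, 0, 0, 0, 0], [28, 0, 0, 25, 0, 0, 0], [28, 0, 0, 20, 0, 0, 0]]], "force": 30}}

```text
clock: 4.02
position: [0.4949, 0.1044, 0.0513]
orientation: [-3.14, 0.003, -2.607]
wrist_force: [-0.4, 1.2, -0.5]
finger_gap: 0.0318
```

```bash
python3 - <<'E'
from m import *
go(493.5,102.5,15)
for n in('wrist','side'): c=cap(n,n+'4.png')
E
```

```text
clock 4.02 pos [494.9 104.4  51.3] rpy [-179.9    0.2 -149.4] q [ 0.21  0.33 -0.35  0.88 -0.   -0.33] gap 31.8
tool shift [ 2.3 -0.9 36.3]
```

View pics/wrist4.png

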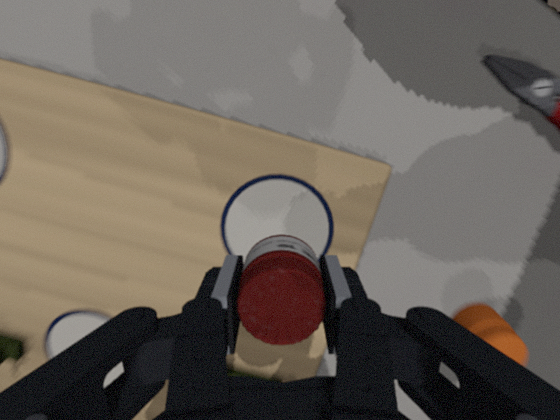

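View pics/side4.png

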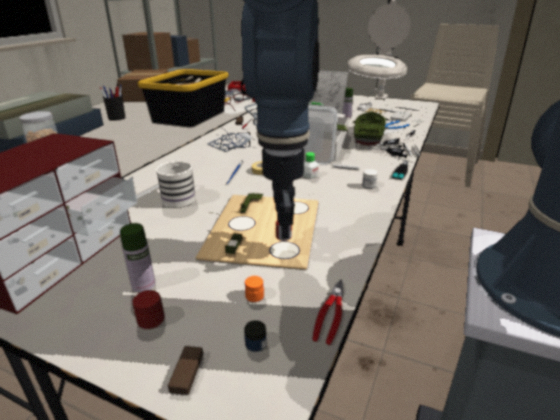

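The red pot is still held at (281,295), and its ring is at (277,225) in the wrist view. Lowering now.

Emit:
{"name": "jog_arm", "arguments": {"series": [[[28, 2, -1, 15, 0, 0, 0], [28, 0, 0, 12, 0, 0, 0], [28, 0, 0, 7, 0, 0, 0], [28, 0, 0, 2.5, 0, 0, 0], [28, 0, 0, 0, 0, 0, 0]]]}}

```text
clock: 4.53
position: [0.493, 0.1041, 0.0144]
orientation: [-3.141, 0.0, -2.604]
wrist_force: [-0.3, -0.1, -0.0]
finger_gap: 0.0319
```

```bash
python3 - <<'E'
from m import *
go(493.5,102.5,15)
print(manip.observe()['wrist_force'])
c=cap('wrist','w5.png')
E
```

```text
clock 4.53 pos [493.  104.1  14.4] rpy [-180.     0.  -149.2] q [ 0.21  0.37 -0.4   0.8  -0.   -0.33] gap 31.9
tool shift [ 0.4 -1.7 -0.6] 
[-0.33452934 -0.12486067 -0.01106682]
```

View pics/w5.png

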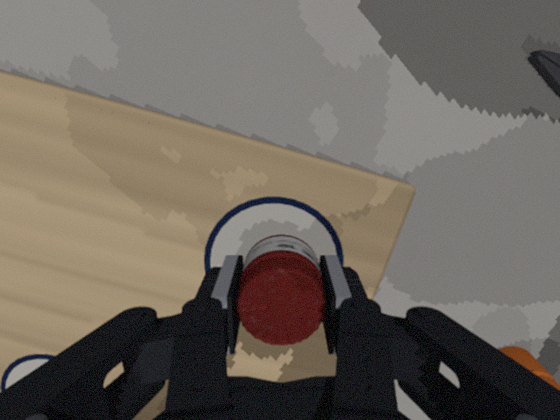

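```bash
python3 - <<'E'
from m import *
c=cap('wrist'); img=c['pixels']
# ring outer edge: blue pixels -> board plane points -> circle fit
h=cv2.cvtColor(img,cv2.COLOR_BGR2HSV)
m=((h[...,0]>105)&(h[...,0]<130)&(h[...,1]>130)&(h[...,2]>25)); m[:,:195]=0; m[:,350:]=0; m[:190]=0;m[262:]=0
ys,xs=np.nonzero(m); P=np.array([onz(c,x,y,.008)[:2] for x,y in zip(xs,ys)])*1000
A=np.c_[2*P,np.ones(len(P))]; s=np.linalg.lstsq(A,(P**2).sum(1),rcond=None)[0]
print(len(P),s[:2],np.sqrt(s[2]+s[:2]@s[:2]))
print('cap',onz(c,281,297,.042)*1000, 'base glass front', onz(c,281,236,.008)*1000)
print(proj(c,[.4915,.102,.008]))
E
```

```text
771 [493.75704683 101.43280276] 29.73701340273217
cap [489.62870053 102.85096114  42.        ] base glass front [480.7892739   97.57759736   8.        ]
[277.20071611 260.1603059 ]
```

The ring centre refits at (493.8,101.4). The pot is at about (492,104), so I'll shift -3 mm along tool y and release.

Emit:
{"name": "jog_arm", "arguments": {"series": [[[28, 0, -3, 0, 0, 0, 0], [28, 0, 0, 0, 0, 0, 0], [45, 0, 0, 0, 0, 0, 0], [60, 0, 0, 0, 0, 0, 0], [60, 0, 0, 0, 0, 0, 0], [60, 0, 0, -25, 0, 0, 0], [60, 0, 0, -35, 0, 0, 0], [60, 0, 0, -35, 0, 0, 0], [60, 0, 0, -35, 0, 0, 0]]]}}

```text
clock: 5.38
position: [0.4937, 0.1012, 0.1455]
orientation: [3.141, -0.0, -2.604]
wrist_force: [1.2, 1.0, 0.5]
finger_gap: 0.0601
```

```bash
python3 - <<'E'
from m import *
c=cap('wrist','w6.png'); s=cap('scene','s6.png'); d=cap('side','d6.png')
r=blob(c['pixels'],(200,80,160,200),red); print(r, onz(c,*r[0],.038)*1000)
# white pot cap
f=lambda H,S,V:(V>150)&(S<50)
r=blob(s['pixels'],(312,288,36,38),lambda H,S,V:(V>145)); print(r, onz(s,*r[0],.042)*1000)
r=blob(d['pixels'],(350,160,40,40),lambda H,S,V:(V<125)); print(r, onz(d,*r[0],.02)*1000)
go(440,-250,130)
E
```

```text
(array([279.94696067, 206.05601907]), (np.int32(259), np.int32(183), np.int32(43), np.int32(48), np.int32(1678))) [494.96656456 101.93566123  38.        ]
(array([324.65539112, 298.06342495]), (np.int32(312), np.int32(288), np.int32(32), np.int32(23), np.int32(473))) [ 413.7482842  -261.45369066   42.        ]
(array([367.32608696, 181.97826087]), (np.int32(361), np.int32(175), np.int32(14), np.int32(14), np.int32(138))) [ 410.9886798  -256.10426005   20.        ]
clock 5.53 pos [495.9 101.7 146.6] rpy [-179.9    0.3 -149.2] q [ 0.2   0.25 -0.2   1.11  0.   -0.34] gap 60.4
tool shift [ 228.1 -273.4   15.9]
```

View pics/w6.png

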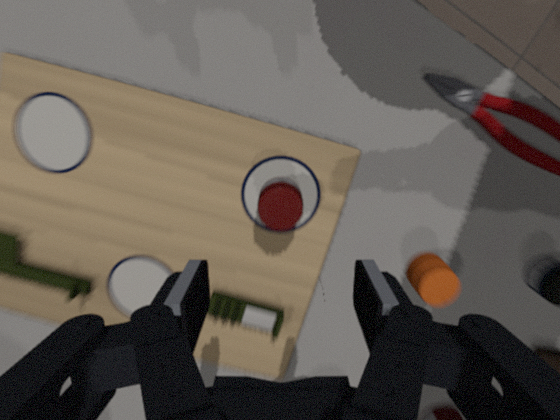

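The wrist view shows the red pot (280,206) standing inside its ring (281,193), measured at (495,102). Next is the white pot at about (412,-257).

Emit:
{"name": "jog_arm", "arguments": {"series": [[[70, 25.4, -26.5, 0, 0, 0, 0], [70, 25.4, -26.5, 0, 0, 0, 0], [70, 25.4, -26.5, 0, 0, 0, 0], [70, 25.4, -26.5, 0, 0, 0, 0], [70, 25.4, -26.5, 0, 0, 0, 0], [70, 25.4, -26.5, 0, 0, 0, 0], [70, 25.4, -26.5, 0, 0, 0, 0], [70, 25.4, -26.5, 0, 0, 0, 0], [70, 25.4, -26.5, 0, 0, 0, 0], [70, 25.4, -26.5, 0, 0, 0, 0]]]}}

```text
clock: 6.37
position: [0.4105, -0.2578, 0.1431]
orientation: [3.14, -0.001, -2.604]
wrist_force: [0.5, 0.5, -0.6]
finger_gap: 0.0701
```

```bash
python3 - <<'E'
from m import *
c=cap('wrist','w7.png')
go(412,-257,6)
E
```

```text
clock 6.42 pos [ 409.4 -262.9  143. ] rpy [-1.800e+02 -1.000e-01 -1.494e+02] q [-0.57  0.22 -0.25  1.1  -0.   -1.1 ] gap 69.8
tool shift [ -5.5   3.9 137. ]
```

View pics/w7.png

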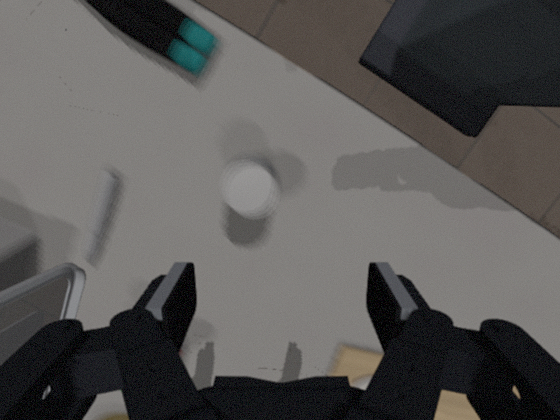

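```bash
python3 - <<'E'
from m import *
c=cap('wrist','w8.png')
x,y,w,h=205,145,90,110
g=cv2.cvtColor(c['pixels'],cv2.COLOR_BGR2GRAY)[y:y+h,x:x+w]
r=cv2.HoughCircles(cv2.GaussianBlur(g,(5,5),0),cv2.HOUGH_GRADIENT,1,60,param1=60,param2=14,minRadius=20,maxRadius=38)
print(r)
for q in r[0]: print(q[:2]+[x,y],q[2], onz(c,q[0]+x,q[1]+y,.042)*1000)
o,_=ray(c,250,190); print(K(c)*.019/(o[2]-.042))
go(412,-257,6)
cv2.imwrite('pics/c8.png',cv2.resize(c['pixels'][130:270,180:320],None,fx=4,fy=4))
E
```

```text
[[[54.5 53.5 26.1]]]
[259.5 198.5] 26.1 [ 411.44755107 -278.12826896   42.        ]
28.584839437072237
clock 6.47 pos [ 410.1 -260.2  142.9] rpy [ 1.800e+02 -1.000e-01 -1.495e+02] q [-0.56  0.22 -0.25  1.1  -0.   -1.1 ] gap 70.1
tool shift [ -3.5   1.8 136.9]
```

View pics/c8.png

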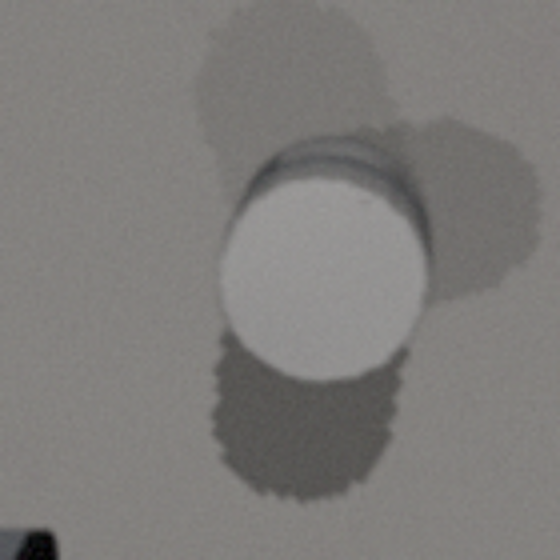

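```bash
python3 - <<'E'
from m import *
c=cap('wrist')
p=onz(c,261.2,200,.042)*1000; print(p, c['world_from_camera'][:3,3], proj(c,[.412,-.257,.042]))
go(p[0],p[1],5)
E
```

```text
[ 412.41945107 -273.76770748   42.        ] [ 0.34892629 -0.29557658  0.28650005] [282.49484622 211.34868819]
clock 6.52 pos [ 410.6 -258.1  142.8] rpy [ 179.9   -0.  -149.4] q [-0.56  0.22 -0.25  1.1  -0.   -1.09] gap 69.7
tool shift [  6.2 -14.6 137.8]
```

```bash
python3 - <<'E'
from m import *
c=cap('wrist'); s=cap('scene'); d=cap('side')
print(onz(s,330.5,303.5,.042)*1000)
# side: cap top ellipse in crop c3 right: x 732-788 ,y 196-218 -> full
print(onz(d,280+(760-400)/4,120+207/4,.042)*1000)
x,y,w,h=205,145,100,110
g=cv2.cvtColor(c['pixels'],cv2.COLOR_BGR2GRAY)[y:y+h,x:x+w]
for t in (135,140,150):
    m=(g>t).astype(np.uint8); n,l,st,ce=cv2.connectedComponentsWithStats(m); 
    for i in range(1,n):
        if st[i,4]>800: print(t,st[i],ce[i]+[x,y],onz(c,*(ce[i]+[x,y]),.042)*1000)
go(412,-275,5)
E
```

```text
[ 410.57522524 -280.5190033    42.        ]
[ 410.30145522 -274.29499114   42.        ]
135 [  24   25   52   50 1992] [254.48895582 194.23393574] [ 411.66260558 -277.58348843   42.        ]
140 [  25   25   50   50 1896] [254.54694093 194.06487342] [ 411.53848813 -277.60793955   42.        ]
clock 6.67 pos [ 411.6 -255.6  143.3] rpy [ 179.9   -0.  -149.2] q [-0.56  0.22 -0.25  1.1   0.   -1.09] gap 70.0
tool shift [  9.6 -17.1 138.3]
```

All three views now put the white pot at (411,-277.5).

Emit:
{"name": "jog_arm", "arguments": {"series": [[[70, 11.5, -18.7, 10, 0, 0, 0], [70, 0, 0, 30, 0, 0, 0], [70, 0, 0, 30, 0, 0, 0], [70, 0, 0, 10, 0, 0, 0], [70, 0, 0, 0, 0, 0, 0], [70, 0, 0, 0, 0, 0, 0]]]}}

```text
clock: 7.17
position: [0.4117, -0.2776, 0.0645]
orientation: [3.141, -0.0, -2.603]
wrist_force: [0.1, 0.1, 0.4]
finger_gap: 0.07
```

```bash
python3 - <<'E'
from m import *
c=cap('wrist','w9.png')
go(411.3,-277.5,7)
E
```

```text
clock 7.22 pos [ 412.2 -278.1   65.2] rpy [-179.9    0.  -149.1] q [-0.59  0.3  -0.35  0.91  0.   -1.13] gap 70.4
tool shift [ 0.5  1.1 58.2]
```

View pics/w9.png

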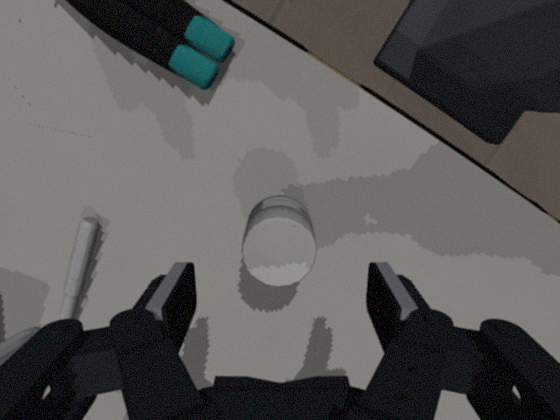

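```bash
python3 - <<'E'
from m import *
c=cap('wrist')
p=onz(c,280,248,.042)*1000; print(p); go(p[0],p[1],7)
E
```

```text
[ 410.92146726 -278.73109152   42.        ]
clock 7.27 pos [ 412.5 -278.5   65.5] rpy [-1.799e+02  1.000e-01 -1.491e+02] q [-0.59  0.3  -0.35  0.91  0.   -1.13] gap 70.1
tool shift [ 1.5  0.7 58.5]
```

Emit:
{"name": "jog_arm", "arguments": {"series": [[[70, 1, 0, 30, 0, 0, 0], [70, 0, 0, 20, 0, 0, 0], [70, 0, 0, 7, 0, 0, 0], [35, 0, 0, 0, 0, 0, 0], [33, 0, 0, 0, 0, 0, 0], [33, 0, 0, 0, 0, 0, 0], [33, 0, 0, 0, 0, 0, 0], [33, 0, 0, 0, 0, 0, 0]]]}}

```text
clock: 7.93
position: [0.4116, -0.2795, 0.0086]
orientation: [-3.139, 0.001, -2.604]
wrist_force: [-2.3, 1.1, 8.4]
finger_gap: 0.037
```

```bash
python3 - <<'E'
from m import *
c=cap('wrist','w10.png')
go(539.5,-72.7,130)
E
```

```text
clock 7.98 pos [ 411.6 -279.5    8.6] rpy [-1.799e+02  1.000e-01 -1.492e+02] q [-0.6   0.36 -0.43  0.77  0.   -1.13] gap 36.9
tool shift [-215.9  111.9 -121.4]
```

View pics/w10.png

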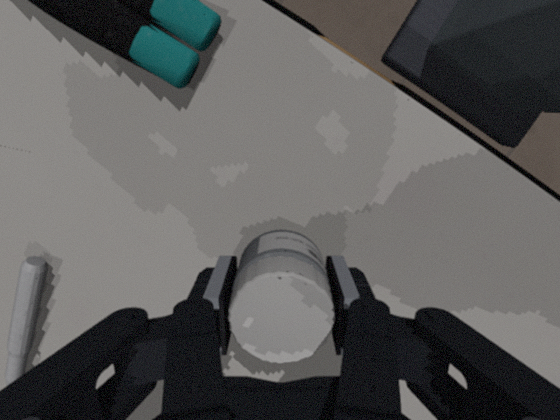

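White pot gripped (gap 37 mm). Now lift and carry.

Emit:
{"name": "jog_arm", "arguments": {"series": [[[33, 0, 0, -20, 0, 0, 0], [33, 0, 0, -35, 0, 0, 0], [33, -15, 7, -30, 0, 0, 0], [33, -30, 15, 0, 0, 0, 0], [33, -30, 15, 0, 0, 0, 0], [33, -30, 15, 0, 0, 0, 0], [33, -30, 15, 0, 0, 0, 0], [33, -30, 15, 0, 0, 0, 0], [33, -30, 15, 0, 0, 0, 0], [33, -21, 15, 0, 0, 0, 0]]]}}

```text
clock: 8.82
position: [0.5407, -0.07, 0.0932]
orientation: [-3.14, 0.002, -2.603]
wrist_force: [-1.1, -0.3, -0.4]
finger_gap: 0.0371
```

Emit:
{"name": "jog_arm", "arguments": {"series": [[[33, 0, 0, 20, 0, 0, 0], [33, 0, 0, 20, 0, 0, 0], [33, 0, 0, 10, 0, 0, 0], [33, 0, 0, 0, 0, 0, 0]]]}}

```text
clock: 9.15
position: [0.5377, -0.0719, 0.0407]
orientation: [3.14, -0.002, -2.604]
wrist_force: [-1.3, -0.3, 0.1]
finger_gap: 0.0371
```

```bash
python3 - <<'E'
from m import *
c=cap('wrist','w11.png')
go(539.5,-72.7,17)
print(manip.observe()['wrist_force'])
E
```

```text
clock 9.2 pos [538.3 -72.2  42. ] rpy [ 180.    -0.  -149.2] q [-0.13  0.41 -0.26  0.9  -0.   -0.67] gap 37.5
tool shift [-0.8 -1.1 25. ] 
[-0.75883704  0.02534037 -0.03228904]
```

View pics/w11.png

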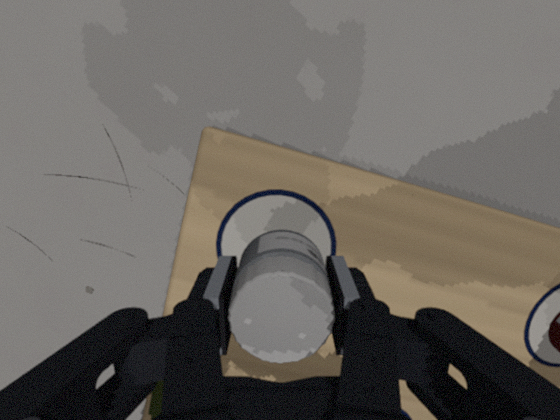

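```bash
cat >> m.py <<'E'
def ring(c,x0,x1,y0,y1):
    h=cv2.cvtColor(c['pixels'],cv2.COLOR_BGR2HSV)
    m=((h[...,0]>105)&(h[...,0]<130)&(h[...,1]>120)&(h[...,2]>25)); M=np.zeros_like(m); M[y0:y1,x0:x1]=m[y0:y1,x0:x1]
    ys,xs=np.nonzero(M); P=np.array([onz(c,x,y,.008)[:2] for x,y in zip(xs,ys)])*1000
    A=np.c_[2*P,np.ones(len(P))]; s=np.linalg.lstsq(A,(P**2).sum(1),rcond=None)[0]
    return len(P),s[:2],np.sqrt(s[2]+s[:2]@s[:2])
E
python3 - <<'E'
from m import *
c=cap('wrist'); o=manip.observe(); z=o['position'][2]
print(ring(c,205,345,180,250))
print('top',onz(c,281,310,z-.0086+.042)*1000,'base front',onz(c,281,230,z-.0086)*1000, o['position'])
E
```

```text
(561, array([540.70130289, -72.40147119]), np.float64(29.683920609025414))
top [535.70676829 -72.9379623   76.1606329 ] base front [523.89487212 -79.93182812  34.1606329 ] [ 0.53894033 -0.07235412  0.04276063]
```

Emit:
{"name": "jog_arm", "arguments": {"series": [[[33, -1, -1.5, 14, 0, 0, 0], [33, 0, 0, 8, 0, 0, 0], [33, 0, 0, 3, 0, 0, 0], [33, 0, 0, 0.5, 0, 0, 0], [33, 0, 0, 0, 0, 0, 0]]]}}

```text
clock: 9.67
position: [0.5405, -0.073, 0.0169]
orientation: [-3.141, 0.0, -2.604]
wrist_force: [0.4, -0.1, -0.3]
finger_gap: 0.0372
```

```bash
python3 - <<'E'
from m import *
go(539.5,-72.7,17)
print(manip.observe()['wrist_force'])
E
```

```text
clock 9.67 pos [540.5 -73.   16.9] rpy [-180.     0.  -149.2] q [-0.13  0.44 -0.28  0.85  0.   -0.67] gap 37.2
tool shift [ 0.7  0.8 -0.1] 
[ 0.352412   -0.14843472 -0.30089853]
```

Release, rise, then look.

Emit:
{"name": "jog_arm", "arguments": {"series": [[[33, 0, 0, 0.5, 0, 0, 0], [45, 0, 0, 0, 0, 0, 0], [60, 0, 0, 0, 0, 0, 0], [65, 0, 0, 0, 0, 0, 0], [65, 0, 0, -20, 0, 0, 0], [65, 0, 0, -35, 0, 0, 0], [65, 0, 0, -35, 0, 0, 0], [65, 0, 0, -35, 0, 0, 0], [65, 0, 0, 0, 0, 0, 0]]]}}

```text
clock: 10.42
position: [0.5433, -0.0732, 0.1476]
orientation: [-3.136, 0.007, -2.604]
wrist_force: [1.4, -0.4, 0.0]
finger_gap: 0.0649
```

```bash
python3 - <<'E'
from m import *
c=cap('wrist','w12.png'); print(ring(c,230,330,130,260))
go(581,-278.5,170)
E
```

```text
(178, array([540.26059086, -72.50186653]), np.float64(29.475460409334406))
clock 10.47 pos [542.5 -73.1 144.6] rpy [-179.8    0.3 -149.2] q [-0.13  0.33 -0.09  1.14 -0.   -0.67] gap 64.9
tool shift [  72.  -196.2  -25. ]
```

View pics/w12.png

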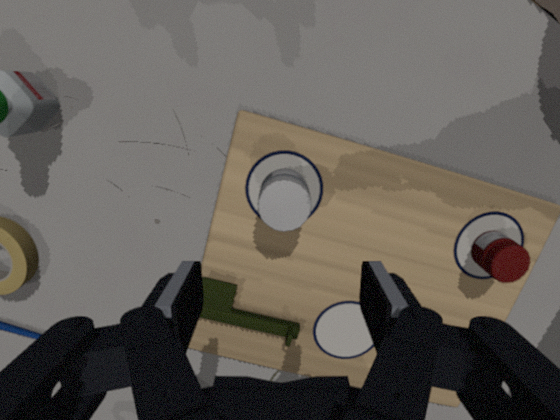

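White pot stands in its ring: cap (284,203), ring (285,188). Next is the bottle, which I'll take by its round cap so its turn does not matter.

Emit:
{"name": "jog_arm", "arguments": {"series": [[[65, 12, -33, -10, 0, 0, 0], [65, 12, -33, -10, 0, 0, 0], [65, 12, -33, -5, 0, 0, 0], [65, 12, -33, 0, 0, 0, 0], [65, 12, -32, 0, 0, 0, 0], [65, 12, -32, 0, 0, 0, 0], [65, 0, 0, 0, 0, 0, 0], [65, 0, 0, 0, 0, 0, 0]]]}}

```text
clock: 11.13
position: [0.5784, -0.2795, 0.1644]
orientation: [3.14, -0.001, -2.606]
wrist_force: [0.3, 0.1, -0.6]
finger_gap: 0.0649
```

```bash
python3 - <<'E'
from m import *
c=cap('wrist','w13.png'); r=blob(c['pixels'],(180,100,200,200),grn); print(r); p=onz(c,*r[0],.066)*1000; print(p)
go(p[0],p[1],52)
E
```

```text
(array([279.25040917, 210.86415712]), (np.int32(263), np.int32(192), np.int32(34), np.int32(39), np.int32(611)))
[ 580.50980053 -278.67422143   66.        ]
clock 11.18 pos [ 578.5 -278.2  164.7] rpy [ 179.9   -0.  -149.3] q [-0.45  0.53  0.26  1.3   0.   -0.98] gap 65.1
tool shift [ -1.6  -1.6 112.7]
```

View pics/w13.png

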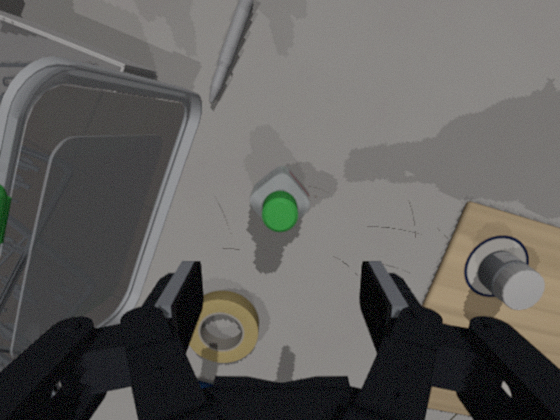

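The bottle cap is at (279,211), with the body turned about 45° to the jaws, so I'll take the cap at TCP z ≈ 50.

Emit:
{"name": "jog_arm", "arguments": {"series": [[[55, -1.6, -1.6, 35, 0, 0, 0], [55, 0, 0, 35, 0, 0, 0], [55, 0, 0, 30, 0, 0, 0], [55, 0, 0, 14, 0, 0, 0], [55, 0, 0, 0, 0, 0, 0], [30, 0, 0, 0, 0, 0, 0], [22, 0, 0, 0, 0, 0, 0], [22, 0, 0, 0, 0, 0, 0], [22, 0, 0, 0, 0, 0, 0], [22, 0, 0, 0, 0, 0, 0]]], "force": 40}}

```text
clock: 12.02
position: [0.5822, -0.2788, 0.0539]
orientation: [-3.139, 0.002, -2.604]
wrist_force: [-0.3, 2.0, 9.0]
finger_gap: 0.0235
```

```bash
python3 - <<'E'
from m import *
c=cap('wrist','w14.png'); r=blob(c['pixels'],(180,100,200,300),grn); print(r); p=onz(c,*r[0],.068)*1000; print(p)
go(622,43,130); print(manip.observe()['wrist_force'])
E
```

```text
(array([280.73083132, 278.65415658]), (np.int32(251), np.int32(242), np.int32(61), np.int32(73), np.int32(2478)))
[ 578.34971661 -280.3657742    68.        ]
clock 12.07 pos [ 582.2 -278.8   53.9] rpy [-1.799e+02  1.000e-01 -1.492e+02] q [-0.45  0.59  0.07  1.05  0.   -0.98] gap 24.0
tool shift [-199.1  255.8  -76.3] 
[-0.84655847  3.26558581  8.28566565]
```

View pics/w14.png

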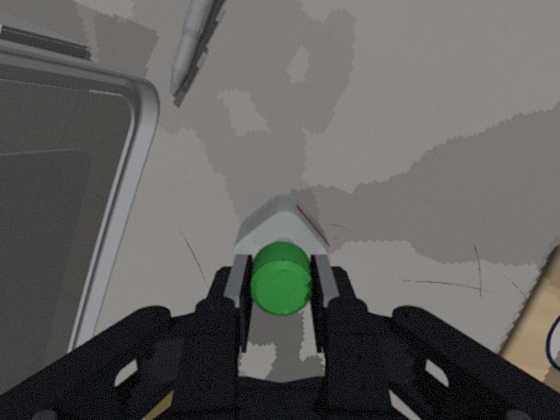

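Emit:
{"name": "jog_arm", "arguments": {"series": [[[20, 0, 0, -20, 0, 0, 0], [20, 0, 0, -30, 0, 0, 0], [20, 0, 0, -30, 0, 0, 0], [20, -10, 12, -10, 0, 0, 0], [20, -20, 25, 0, 0, 0, 0], [20, -24, 31, 0, 0, 0, 0], [20, -24, 31, 0, 0, 0, 0], [20, -24, 31, 0, 0, 0, 0], [20, -24, 31, 0, 0, 0, 0], [20, -24, 31, 0, 0, 0, 0]]]}}

```text
clock: 12.9
position: [0.6117, -0.0347, 0.1427]
orientation: [-3.141, 0.001, -2.604]
wrist_force: [0.6, 0.2, 0.5]
finger_gap: 0.0242
```

Emit:
{"name": "jog_arm", "arguments": {"series": [[[20, -24, 31, 0, 0, 0, 0], [20, -20, 25, 0, 0, 0, 0], [20, -5, 8, 15, 0, 0, 0], [20, 0, 0, 20, 0, 0, 0], [20, 0, 0, 0, 0, 0, 0], [20, 0, 0, 0, 0, 0, 0]]]}}

```text
clock: 13.4
position: [0.6203, 0.0434, 0.1069]
orientation: [3.141, -0.001, -2.604]
wrist_force: [1.0, -0.2, -0.0]
finger_gap: 0.0241
```

```bash
python3 - <<'E'
from m import *
c=cap('wrist','w15.png')
go(622,43,62); print(manip.observe()['wrist_force'])
E
```

```text
clock 13.45 pos [621.   43.  107.9] rpy [-180.     0.  -149.2] q [ 0.07  0.51  0.08  1.14 -0.   -0.47] gap 23.9
tool shift [-0.8 -0.5 45.9] 
[0.15511761 0.21630005 0.02693443]
```

View pics/w15.png

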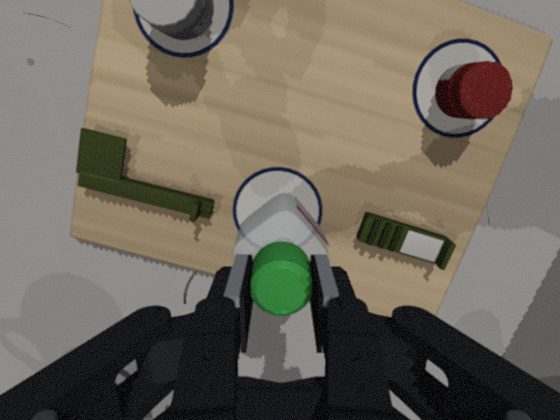

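The bottle hangs over its ring at (277,210), with both parts clear at (150,180) and (405,240).

```bash
python3 - <<'E'
from m import *
c=cap('wrist'); print(ring(c,225,330,160,235)); 
go(622,43,62)
print(onz(c,281,279,.122)*1000)
E
```

```text
(252, array([623.41933064,  43.06031523]), np.float64(29.61609925631199))
clock 13.5 pos [621.4  42.8 108.3] rpy [-1.800e+02  1.000e-01 -1.492e+02] q [ 0.07  0.51  0.08  1.14 -0.   -0.47] gap 24.0
tool shift [-0.5 -0.1 46.3] 
[617.21775243  41.58986903 122.        ]
```

Emit:
{"name": "jog_arm", "arguments": {"series": [[[20, 0, 0, 20, 0, 0, 0], [20, 0, 0, 15, 0, 0, 0], [20, 0, 0, 6, 0, 0, 0], [20, 0, 0, 0, 0, 0, 0], [20, 0, 0, 0, 0, 0, 0]]]}}

```text
clock: 13.92
position: [0.6214, 0.0429, 0.067]
orientation: [-3.141, 0.001, -2.605]
wrist_force: [-0.5, 0.2, -0.8]
finger_gap: 0.0241
```

```bash
python3 - <<'E'
from m import *
c=cap('wrist','w16.png'); print(ring(c,215,345,170,290)); 
go(622,43,62); print(manip.observe()['wrist_force'])
d=cap('side','d16.png'); cv2.imwrite('pics/d16c.png',cv2.resize(d['pixels'][170:290,180:340],None,fx=4.5,fy=4.5))
E
```

```text
(446, array([623.94109154,  43.77699284]), np.float64(30.24452265189016))
clock 13.97 pos [621.6  43.   67.2] rpy [-1.800e+02  1.000e-01 -1.492e+02] q [ 0.07  0.54  0.02  1.05 -0.   -0.47] gap 23.8
tool shift [-0.3 -0.1  5.2] 
[-0.27862286  0.92412962 -0.97050216]
```

View pics/w16.png

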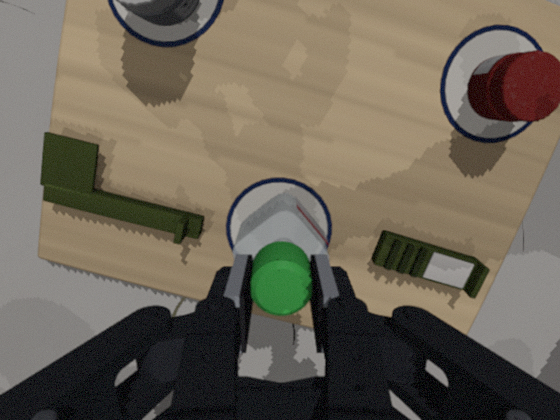

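View pics/d16c.png

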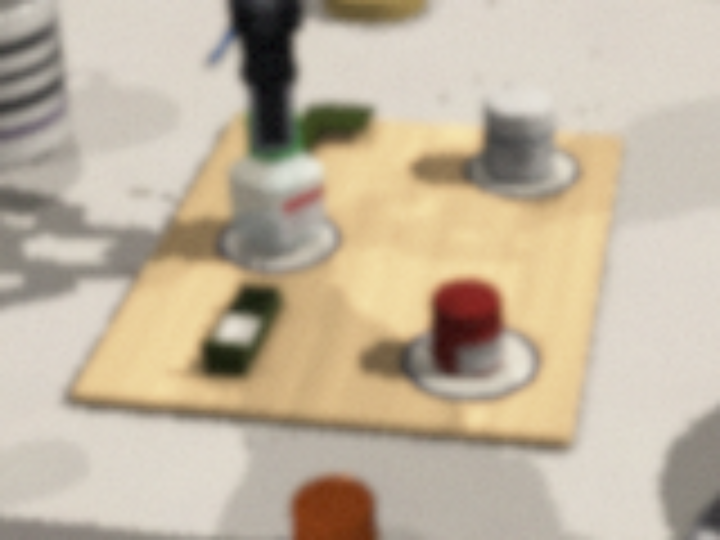

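The bottle hangs upright just above the ring. I'll nudge it +2 mm in x, lower it 5 mm and release.

Emit:
{"name": "jog_arm", "arguments": {"series": [[[20, -1.5, -0.5, 2.5, 0, 0, 0], [20, 0, 0, 2.5, 0, 0, 0], [20, 0, 0, 0, 0, 0, 0], [20, 0, 0, 0, 0, 0, 0]]]}}

```text
clock: 14.35
position: [0.6234, 0.0436, 0.0619]
orientation: [-3.141, 0.002, -2.604]
wrist_force: [-0.2, 0.1, 7.9]
finger_gap: 0.0241
```

Emit:
{"name": "jog_arm", "arguments": {"series": [[[30, 0, 0, 0, 0, 0, 0], [40, 0, 0, 0, 0, 0, 0], [50, 0, 0, 0, 0, 0, 0], [55, 0, 0, -8, 0, 0, 0], [55, 0, 0, -25, 0, 0, 0], [55, 0, 0, -30, 0, 0, 0], [55, 0, 0, -35, 0, 0, 0], [55, 0, 0, -10, 0, 0, 0]]]}}

```text
clock: 15.02
position: [0.6241, 0.0436, 0.1747]
orientation: [-3.139, 0.005, -2.604]
wrist_force: [0.6, 0.5, 0.9]
finger_gap: 0.0547
```

```bash
python3 - <<'E'
from m import *
c=cap('wrist','w17.png'); r=blob(c['pixels'],(180,100,200,300),grn); print(r); p=onz(c,*r[0],.074)*1000; print(p)
d=cap('side','d17.png'); s=cap('scene','s17.png')
r=blob(d['pixels'],(220,180,50,60),grn); print('side',r,onz(d,*r[0],.0655)*1000)
r=blob(s['pixels'],(270,170,50,50),grn); print('scene',r,onz(s,*r[0],.0655)*1000)
r=blob(s['pixels'],(270,205,50,50),lambda H,S,V:(V>150)); 
go(436,334,160)
cv2.imwrite('pics/d17c.png',np.hstack([cv2.resize(d['pixels'][170:290,190:330],None,fx=2.8,fy=2.8),cv2.resize(s['pixels'][160:280,210:350],None,fx=2.8,fy=2.8)]))
E
```

```text
(array([281.08576329, 203.59348199]), (np.int32(264), np.int32(184), np.int32(35), np.int32(40), np.int32(583)))
[622.37803694  43.1983153   74.        ]
side (array([239.97727273, 200.59090909]), (np.int32(235), np.int32(196), np.int32(12), np.int32(10), np.int32(88))) [620.2905669  45.1250876  65.5      ]
scene (array([287.95180723, 188.34939759]), (np.int32(284), np.int32(184), np.int32(9), np.int32(10), np.int32(83))) [621.68167587  42.98187729  65.5       ]
clock 15.17 pos [623.1  43.6 169.9] rpy [-1.800e+02  1.000e-01 -1.492e+02] q [ 0.07  0.49  0.2   1.28  0.   -0.47] gap 55.2
tool shift [ 12.  345.3   9.6]
```

View pics/d17c.png

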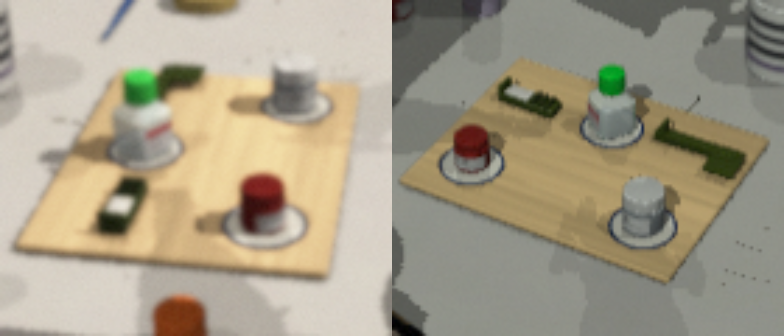

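View pics/w17.png

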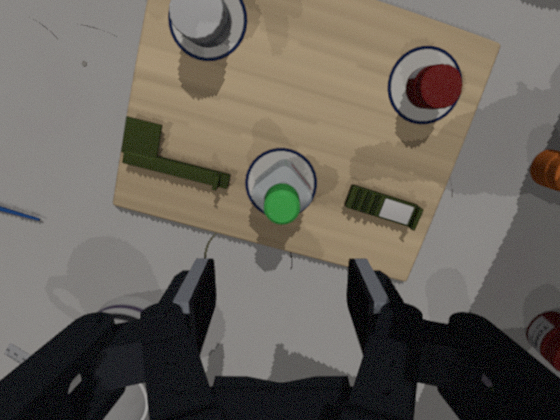

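All three are upright in their rings; the bottle's cap measures (622,43) against a ring at (623,43). Now the black pot near (436,334).

Emit:
{"name": "jog_arm", "arguments": {"series": [[[65, 1.2, 34.5, 0, 0, 0, 0], [65, 1.2, 34.5, 0, 0, 0, 0], [65, 1.2, 34.5, 0, 0, 0, 0], [65, 1.2, 34.5, 0, 0, 0, 0], [65, 1.2, 34.5, 0, 0, 0, 0], [65, 1.2, 34.5, 0, 0, 0, 0], [65, 1.2, 34.5, 0, 0, 0, 0], [65, 1.2, 34.5, 0, 0, 0, 0], [65, 1.2, 34.5, 0, 0, 0, 0], [65, 1.2, 34.5, 0, 0, 0, 0]]]}}

```text
clock: 16.0
position: [0.4337, 0.3345, 0.1676]
orientation: [-3.141, -0.002, -2.604]
wrist_force: [0.4, -0.5, -0.8]
finger_gap: 0.065
```

Emit:
{"name": "jog_arm", "arguments": {"series": [[[65, 0, 0, 20, 0, 0, 0], [65, 0, 0, 20, 0, 0, 0], [65, 0, 0, 0, 0, 0, 0], [65, 0, 0, 0, 0, 0, 0]]]}}

```text
clock: 16.33
position: [0.4344, 0.3329, 0.1276]
orientation: [-3.141, -0.004, -2.604]
wrist_force: [0.8, 0.3, -0.0]
finger_gap: 0.0652
```

```bash
python3 - <<'E'
from m import *
c=cap('wrist','w18.png')
r=blob(c['pixels'],(220,140,120,110),lambda H,S,V:V<42); print(r); p=onz(c,*r[0],.033)*1000; print(p)
go(p[0],p[1],6)
E
```

```text
(array([280.84829894, 211.51087563]), (np.int32(258), np.int32(187), np.int32(46), np.int32(50), np.int32(1793)))
[435.28502929 334.03960604  33.        ]
clock 16.38 pos [435.3 333.2 128.8] rpy [-1.800e+02 -1.000e-01 -1.492e+02] q [ 0.65  0.35 -0.11  1.11 -0.    0.12] gap 64.9
tool shift [ -0.6   0.7 122.8]
```

View pics/w18.png

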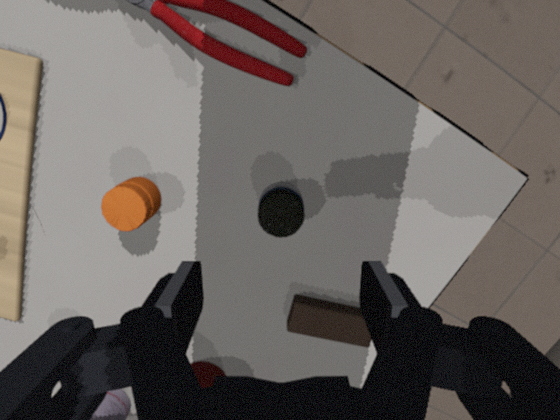

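Black pot centred at (281,212), block clear at (330,320). Descend and grip.

Emit:
{"name": "jog_arm", "arguments": {"series": [[[65, -0.5, 0.5, 35, 0, 0, 0], [65, 0, 0, 35, 0, 0, 0], [65, 0, 0, 35, 0, 0, 0], [65, 0, 0, 17, 0, 0, 0], [65, 0, 0, 0, 0, 0, 0], [35, 0, 0, 0, 0, 0, 0], [28, 0, 0, 0, 0, 0, 0], [28, 0, 0, 0, 0, 0, 0], [28, 0, 0, 0, 0, 0, 0], [28, 0, 0, 0, 0, 0, 0]]], "force": 30}}

```text
clock: 17.22
position: [0.4371, 0.3353, 0.0092]
orientation: [3.141, 0.004, -2.604]
wrist_force: [-0.8, -1.1, 6.9]
finger_gap: 0.0316
```

```bash
python3 - <<'E'
from m import *
c=cap('wrist','w19.png')
go(540,-72.5,150)
s=cap('scene','s19.png');d=cap('side')
# white cap top in scene/side after placement
cv2.imwrite('pics/s19c.png',np.hstack([cv2.resize(s['pixels'][210:260,270:330],None,fx=6,fy=6),cv2.resize(d['pixels'][170:220,265:325],None,fx=6,fy=6)]))
E
```

```text
clock 17.27 pos [437.  335.3   9.2] rpy [ 180.     0.2 -149.2] q [ 0.65  0.46 -0.28  0.83 -0.    0.12] gap 31.6
tool shift [ 119.8 -402.9 -141.4]
```

View pics/w19.png

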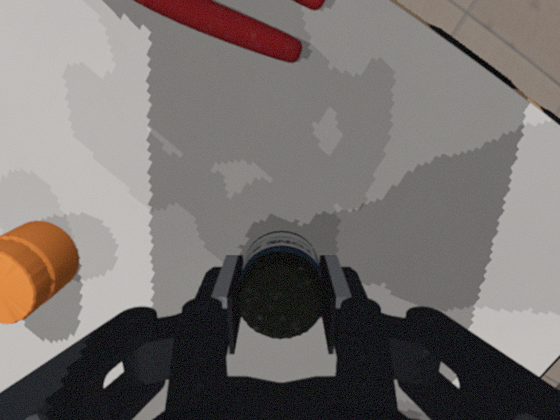

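View pics/s19c.png

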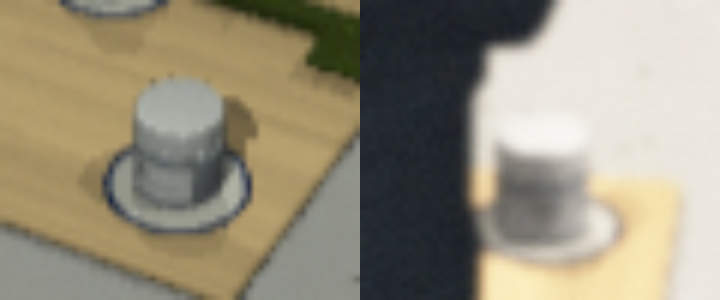

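Black pot gripped, its cap at (282,292). Lift and carry over the white pot.

Emit:
{"name": "jog_arm", "arguments": {"series": [[[28, 0, 0, -20, 0, 0, 0], [28, 0, 0, -35, 0, 0, 0], [28, 0, 0, -35, 0, 0, 0], [28, 5, -15, -20, 0, 0, 0], [28, 8, -28, 0, 0, 0, 0], [28, 10.5, -36, 0, 0, 0, 0], [28, 10.5, -36, 0, 0, 0, 0], [28, 10.5, -36, 0, 0, 0, 0], [28, 10.5, -36, 0, 0, 0, 0], [28, 10.5, -36, 0, 0, 0, 0]]]}}

```text
clock: 18.2
position: [0.4945, 0.1077, 0.1188]
orientation: [-3.141, 0.003, -2.604]
wrist_force: [0.5, 0.4, -0.4]
finger_gap: 0.0319
```

Emit:
{"name": "jog_arm", "arguments": {"series": [[[28, 10.5, -36, 0, 0, 0, 0], [28, 10.5, -36, 0, 0, 0, 0], [28, 10.5, -36, 0, 0, 0, 0], [28, 10.5, -36, 0, 0, 0, 0], [28, 8, -26, 0, 0, 0, 0], [28, 3, -11, 0, 0, 0, 0], [28, 0, 0, 0, 0, 0, 0], [28, 0, 0, 0, 0, 0, 0]]]}}

```text
clock: 18.87
position: [0.5411, -0.0732, 0.1178]
orientation: [-3.141, 0.001, -2.605]
wrist_force: [-0.9, 1.1, -0.4]
finger_gap: 0.0318
```

```bash
python3 - <<'E'
from m import *
c=cap('wrist','w20.png')
go(542,-72,59)
s=cap('scene','s20.png');d=cap('side')
cv2.imwrite('pics/s20c.png',np.hstack([cv2.resize(s['pixels'][180:250,270:330],None,fx=6,fy=6),cv2.resize(d['pixels'][150:220,265:325],None,fx=6,fy=6)]))
E
```

```text
clock 18.92 pos [540.9 -72.6 117.6] rpy [-180.     0.  -149.2] q [-0.13  0.35 -0.14  1.08  0.   -0.67] gap 32.0
tool shift [-1.2 -0.1 58.6]
```

View pics/w20.png

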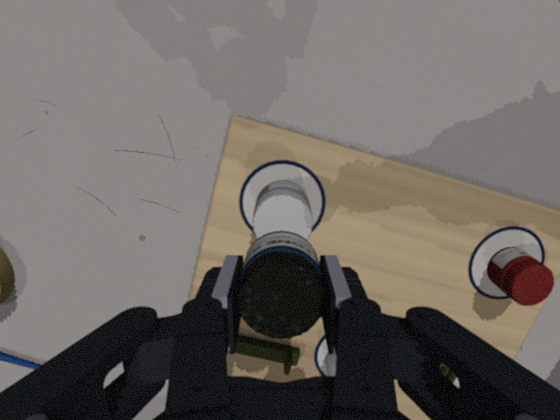

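View pics/s20c.png

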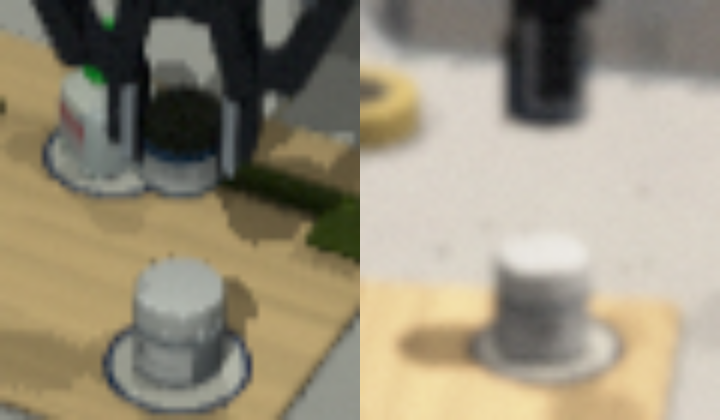

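Emit:
{"name": "jog_arm", "arguments": {"series": [[[28, -1.5, 0.5, 20, 0, 0, 0], [28, 0, 0, 20, 0, 0, 0], [28, 0, 0, 12, 0, 0, 0], [28, 0, 0, 2, 0, 0, 0], [28, 0, 0, 0, 0, 0, 0], [28, 0, 0, 0, 0, 0, 0]]]}}

```text
clock: 19.52
position: [0.5422, -0.0715, 0.0638]
orientation: [-3.141, 0.001, -2.603]
wrist_force: [0.1, 0.3, 0.1]
finger_gap: 0.0321
```

```bash
python3 - <<'E'
from m import *
c=cap('wrist','w21.png')
go(542,-72,59); print(manip.observe()['wrist_force'])
s=cap('scene','s21.png');d=cap('side')
cv2.imwrite('pics/s21c.png',np.hstack([cv2.resize(s['pixels'][190:250,270:330],None,fx=6,fy=6),cv2.resize(d['pixels'][160:220,265:325],None,fx=6,fy=6)]))
E
```

```text
clock 19.57 pos [542.4 -71.7  64. ] rpy [-1.800e+02  1.000e-01 -1.492e+02] q [-0.13  0.4  -0.22  0.95  0.   -0.67] gap 31.6
tool shift [ 0.5 -0.   5. ] 
[ 0.13991851 -1.09557774 -0.29708179]
```

View pics/s21c.png

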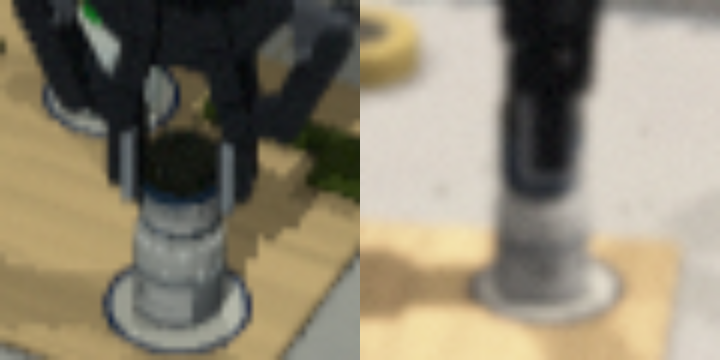

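View pics/w21.png

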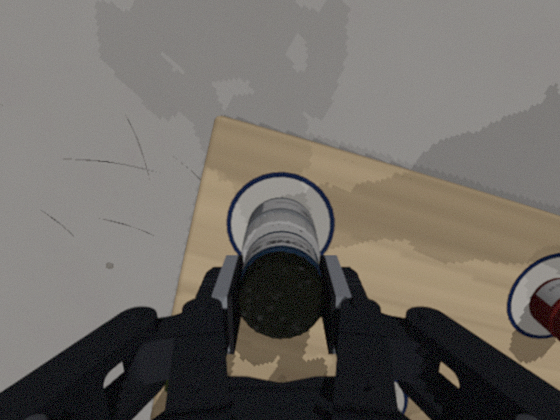

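Black and white are aligned to 1–2 mm: scene centres 180 vs 179, side 541 vs 543 in the 6x crops. Lowering the last 5 mm.

Emit:
{"name": "jog_arm", "arguments": {"series": [[[28, 0, 0, 2.5, 0, 0, 0], [28, 0, 0, 2, 0, 0, 0], [28, 0, 0, 0.5, 0, 0, 0], [28, 0, 0, 0, 0, 0, 0]]]}}

```text
clock: 20.0
position: [0.5424, -0.0721, 0.0588]
orientation: [-3.141, 0.001, -2.604]
wrist_force: [-4.2, 0.1, 12.3]
finger_gap: 0.0322
```

```bash
python3 - <<'E'
from m import *
go(542,-72,59); print(manip.observe()['wrist_force'])
E
```

```text
clock 20.0 pos [542.4 -72.1  58.8] rpy [-1.800e+02  1.000e-01 -1.492e+02] q [-0.13  0.4  -0.23  0.94  0.   -0.67] gap 32.2
tool shift [ 0.3  0.3 -0.2] 
[-4.23288756  0.13785766 12.26462414]
```

Contact felt (12 N), so I'll back off slightly and release gently.

Emit:
{"name": "jog_arm", "arguments": {"series": [[[28, 0, 0, -0.7, 0, 0, 0], [34, 0, 0, 0, 0, 0, 0], [37, 0, 0, 0, 0, 0, 0], [42, 0, 0, 0, 0, 0, 0], [50, 0, 0, 0, 0, 0, 0], [60, 0, 0, 0, 0, 0, 0], [65, 0, 0, -10, 0, 0, 0], [65, 0, 0, -25, 0, 0, 0], [65, 0, 0, -35, 0, 0, 0], [65, 0, 0, -30, 0, 0, 0]]]}}

```text
clock: 20.83
position: [0.5415, -0.072, 0.1609]
orientation: [3.142, -0.0, -2.604]
wrist_force: [1.6, -1.0, 0.3]
finger_gap: 0.065
```

Emit:
{"name": "jog_arm", "arguments": {"series": [[[65, 20, 0, -20, 0, 0, 0], [65, 35, 0, 0, 0, 0, 0], [65, 35, 0, 0, 0, 0, 0], [65, 0, 0, 0, 0, 0, 0], [65, 0, 0, 0, 0, 0, 0]]]}}

```text
clock: 21.25
position: [0.4637, -0.1189, 0.1798]
orientation: [-3.141, 0.001, -2.606]
wrist_force: [0.5, 0.3, 0.2]
finger_gap: 0.0653
```

```bash
python3 - <<'E'
from m import *
go(542,-72,59)
c=cap('wrist','w22.png')
s=cap('scene','s22.png');d=cap('side','d22.png')
cv2.imwrite('pics/s22c.png',np.hstack([cv2.resize(s['pixels'][130:270,210:350],None,fx=2.8,fy=2.8),cv2.resize(d['pixels'][160:300,190:330],None,fx=2.8,fy=2.8)]))
cv2.imwrite('pics/s22d.png',np.hstack([cv2.resize(s['pixels'][190:250,270:330],None,fx=6,fy=6),cv2.resize(d['pixels'][160:220,265:325],None,fx=6,fy=6)]))
E
```

```text
clock 21.25 pos [ 463.7 -118.9  179.8] rpy [-180.     0.  -149.3] q [-0.25  0.18 -0.2   1.18 -0.   -0.79] gap 65.3
tool shift [-91.2   0.4 120.8]
```

View pics/s22c.png

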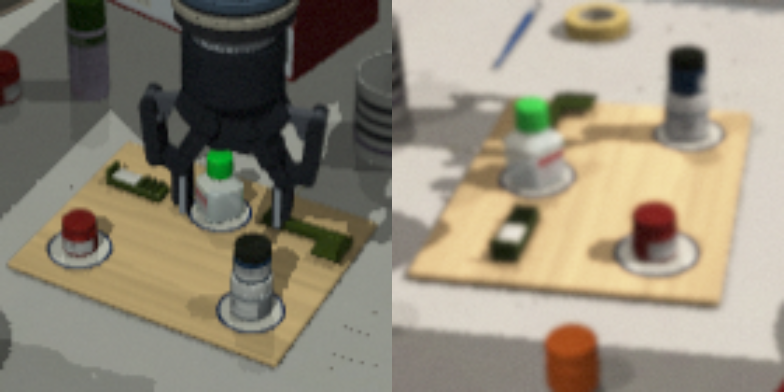

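View pics/s22d.png

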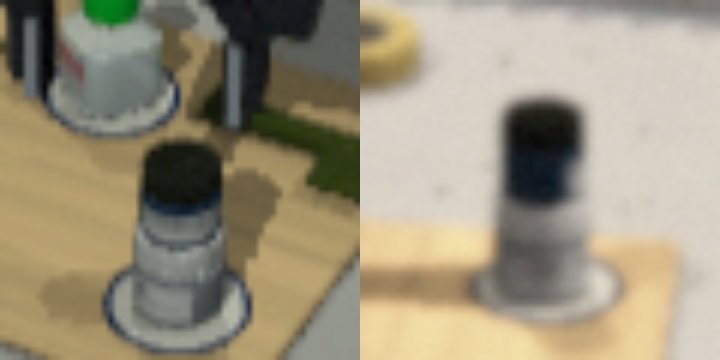

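View pics/w22.png

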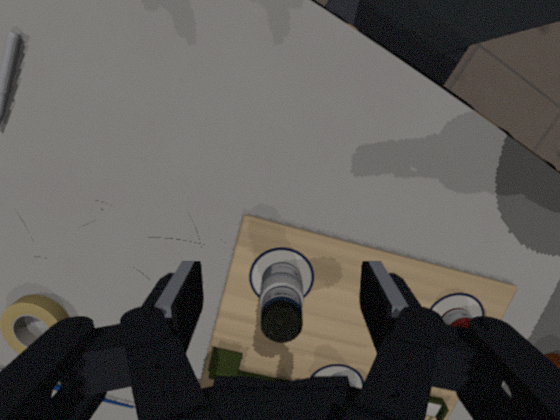

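Stack stands: black over white in the ring in all views. One last numeric check in the board frame before handing in.

```bash
python3 - <<'E'
from m import *
s=cap('scene');d=cap('side');w=cap('wrist')
r1=np.array([493,101.4]);r2=np.array([540.2,-72.6]); yv=(r1-r2)/np.linalg.norm(r1-r2); xv=np.array([yv[1],-yv[0]]); o=(r1+r2)/2+60*xv
def B(n,p): q=p[:2]*1000-o; print(n,np.round([q@xv,q@yv],1))
blk=lambda H,S,V:V<42
r=blob(w['pixels'],(255,290,55,55),blk); B('black w',onz(w,*r[0],.083))
r=blob(d['pixels'],(280,170,40,25),blk); print(r); B('black d',onz(d,*r[0],.0785))
r=blob(s['pixels'],(290,210,20,16),lambda H,S,V:V<48); print(r); B('black s',onz(s,*r[0],.0785))
r=blob(s['pixels'],(225,200,30,26),red); print(r);B('red s',onz(s,*r[0],.0365))
r=blob(s['pixels'],(270,170,50,50),grn);B('bottle s',onz(s,*r[0],.0655))
r=blob(d['pixels'],(220,180,50,60),grn);B('bottle d',onz(d,*r[0],.0655))
# white body silhouette x-centre in the 6x crops: scene 179/6+270, cap mid ~ ; side 543/6
B('white s',onz(s,270+179/6,190+250/6,.008+.0355)); 
d0=cv2.imread('pics/side0.png'); og=lambda H,S,V:(H>35)&(H<85)&(S>70)&(V<90)
for b in((110,215,50,40),(220,230,30,25),(235,190,35,25)):
    print(np.round(blob(d0,b,og)[0],1),np.round(blob(d['pixels'],b,og)[0],1))
print(manip.observe()['clock'])
E
```

```text
black w [-61.9 -90.7]
(array([294.265625, 184.578125]), (np.int32(290), np.int32(178), np.int32(11), np.int32(15), np.int32(128)))
black d [-60.9 -66.9]
(array([300.03937008, 219.00787402]), (np.int32(294), np.int32(214), np.int32(13), np.int32(12), np.int32(127)))
black s [-61.2 -91.6]
(array([238.11570248, 210.49586777]), (np.int32(232), np.int32(205), np.int32(13), np.int32(14), np.int32(121)))
red s [-62.3  86.6]
bottle s [49.9  0.4]
bottle d [48.7  2.6]
white s [-66.8 -94.7]
[132.7 236.8] [132.7 236.5]
[236.3 236.8] [230.  248.7]
[249.6 199.8] [252. 197.]
21.55
```

The cabin part's blob centre jumped, probably because the mask split around the plate. I'll compare the crops before trusting it.

```bash
python3 - <<'E'
import cv2,numpy as np
a=cv2.imread('pics/side0.png');b=cv2.imread('pics/d22.png')
f=lambda i:cv2.resize(i[185:265,205:285],None,fx=4.8,fy=4.8,interpolation=cv2.INTER_NEAREST)
cv2.imwrite('pics/cmp.png',np.hstack([f(a),f(b)]))
for i in (a,b):
    h=cv2.cvtColor(i,cv2.COLOR_BGR2HSV)[225:258,218:250].astype(int)
    m=(h[...,2]<100)&(h[...,1]>60); ys,xs=np.nonzero(m); print(xs.min()+218,xs.max()+218,ys.min()+225,ys.max()+225)
    p=(h[...,1]<60)&(h[...,2]>120); p[:8]=0; ys,xs=np.nonzero(p); print('plate',xs.mean()+218,ys.mean()+225,len(xs))
E
```

```text
225 241 234 253
plate 232.5818181818182 242.74545454545455 55
225 241 234 253
plate 232.6315789473684 242.8421052631579 57
```

View pics/cmp.png

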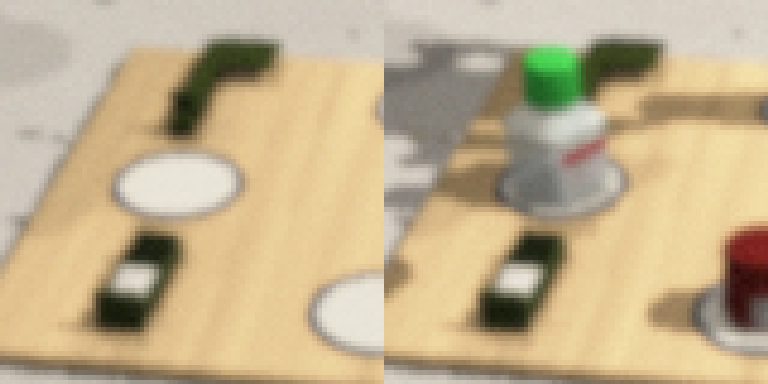

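The cabin part has not moved: its bounds are identical and its plate is at (232.6,242.8) before and after. The strut's visible end is in the same place too, so its shifted blob centre comes from the bottle hiding part of it. Handing in.

```bash
python3 - <<'E'
from workcell import manip
print(manip.hand_in()); print(manip.observe()['clock'])
E
```

```text
the job is handed in; nothing more can be done
None
the job is handed in; nothing more can be done
```

The board is set and the job is handed in at about 21.6 s of the 125 s allowed; the interface reports no verdict. The red pot is in the ring before the cabin part, the white pot in the ring before the bracket, and the bottle, which I carried by its cap, in the ring between them. The black pot is stacked on the white pot, and the gripper is open and clear of everything.

**Last checks, in the board frame:**

| Thing | Measured (mm) | Target (mm) |
|---|---|---|
| Red pot | (-62, 87) | (-60, 90) |
| Bottle | (50, 0) | (50, 0) |
| Black pot | (-62, -91) | (-60, -90) |

- **Stack:** everything looks upright, and the black and white outlines line up to about 2 mm in both fixed views.
- **Bystanders:** the cabin part and spray can show no shift between the first and last pictures. The bracket looks in place, but the bottle hides part of it.

**Checks that disagreed:**
- **Black pot:** the side-view mask put it at y = -67, because the mask also took in the blue band. The wrist and scene views agree on -91.
- **White pot:** a rough scene reading, from a pixel row I estimated by eye, gave (-67, -95). The gripper let go of it within about 1 mm of the ring centre.
- **Cabin part and bracket:** the first colour-mask comparison showed a jump for both. For the cabin part it came from the mask (its bounds and plate position are unchanged); for the bracket, from the bottle hiding part of it.

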